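# Book the spring barrel into the deep bin

## Task

Book the spring barrel into the deeper of the two parts bins. First pick up the label scanner, point its window straight at the middle of the label on the front of the deep bin, square to it from about 80 mm away, and hold it still there for two seconds; then lay the scanner back down flat on its cork pad, without dropping it, and drop the barrel into the deep bin. Leave the duck and the plier where they are.

Things in the scene. Friction and masses are not known exactly. Their poses are not given: they have to be found in the camera images.
- scanner: Hand scanner, loose, lying on the pad, 167 mm long, 0.2 kg. Grey straight handle: x from -75 to +45 mm, 34 wide (y), 34 high (z). Black square head, 50 wide, at its +x end, reaching to x = +92, z from 6 to 66 mm; its window looks forward and 45 degrees down. Origin on the flat underside, z up. Grip across the handle (along y) at x = 0 to +8 mm, near its balance point.
- scanner_window: The scanner's glass window, 22 x 40 mm, part of the scanner. Origin at the window's centre, at (78, 0, 20) mm in the scanner's frame. Its z axis is the viewing direction, which in the scanner's frame is (0.707, 0, -0.707): forward and 45 degrees down; its y axis is the scanner's y axis.
- pad: The scanner's resting place: brown cork mat fixed to the counter, 200 (x) x 110 (y) x 5 mm. Origin at the centre of its underside.
- bin_deep: The deeper parts bin: open grey sheet-metal box, fixed, 140 x 140 mm and 105 mm high, walls 4 mm, floor about 4 mm. Origin at the centre of its underside; its front with the label faces its -x.
- label_deep: White paper label with black bars, 78 mm wide (y) x 46 mm, on a plate 90 x 56 mm sloping at 45 degrees on the front of the deep bin. Origin at the label's centre, 93 mm in front of the bin's centre and 76 mm up. Its z axis is the outward normal: to the bin's front (-x of the bin) and up at 45 degrees; its y axis is the bin's y axis.
- bin_shallow: The other, shallower bin, not to be used: the same 140 x 140 mm but 60 mm high, fixed, with a like label on its front 37 mm up. Origin at the centre of its underside.
- barrel: Chrome clockwork spring barrel, loose, standing upright: cylinder 50 mm in diameter and 50 high on a toothed rim 64 mm in diameter and 6 high, with a 12 mm brass arbor on top up to 66 mm. Origin at the centre of its underside. About 0.22 kg.
- duck: Yellow tin duck, 125 mm long over beak and tail, 54 wide, 83 high, loose bystander. Origin at the centre of its underside.
- plier: Steel tab-bending plier lying flat, 176 mm long (x from -106 to +70), 64 wide, 14 high, loose bystander. Origin on its underside.
Not all that is in view belongs to the job. What is meant by the scanner is not purple or red, and is the larger of those in its own colour.

How it is judged:
By the outcome, as a careful person would: the job done as asked, in the order asked, and still so for the second after the job is handed in, with the robot touching nothing.
It also fails if it takes over 62 s, if anything falls off the work surface, if the arm or the gripper's body presses on something with over 40 N, if the wrist force passes 120 N, or if a joint passes its speed limit or range.

## Robot

A 6-joint arm with a two-finger parallel gripper is mounted at the origin on the work surface. World frame = base frame: x ahead of the robot, y to its left, z up, the work surface at z = 0. Lengths are in m, angles in degrees, forces in N, time in s.
With the tool pointing down it reaches from about 0.225 to 0.725 m from the base axis. Payload 3.1 kg.
Tool frame: the origin (TCP) lies midway between the tips of the shut fingers; the grasp point (between the pads) lies 19 mm behind it (bot.hold_point_z is the z of the grasp point in the tool frame, in m); z points along the fingers, y is the line along which they close (so a half turn about z gives the same grasp; the last joint's range is limited). The gripper opens to 85 mm and grips with 20 to 120 N. Pads are 22 mm wide; open, the fingers measure 114 mm over their backs; the gripper's body (76 mm by 85 mm) begins 54 mm behind the grasp point. The pads swing forward as they close: fully open they stand 13 mm farther back than shut.
Start: joints at [-73.327, 2.75, 5.684, 92.934, 0, 82.678], TCP at [0.213, -0.48, 0.231] pointing down, gripper open.
Joint ranges: [-166.93, 166.93], [-56.73, 111.36], [-69.38, 81.34], [-121.58, 131.49], [-85.45, 84.26], [-180, 180]. Speed limits (degrees/s): [159.86, 159.86, 180, 180, 180, 180].

## Interface

Orientations are given as a 3x3 rotation matrix whose columns are the frame's x, y, z axes.
In Python, from plant import bot gives the robot as it stands. Calls block until the motion is done:
- bot.goto(position, orientation): joint-space move of the TCP to a pose.
- bot.movel(position, velocity=0.15, orientation=None, contact_N=None): straight line of the TCP; orientation=None keeps the orientation; velocity is the mean speed in m/s. With contact_N (N) it stops when the force on the tool has changed by that much, and returns True; else False.
- bot.set_joints(angles): joint-space move.
- bot.set_gripper(opening): finger opening in m; the grip force is fixed at half the most; returns when the fingers have stopped.
- bot.dwell(seconds).
- bot.inverse_kinematics(position, orientation): joint angles nearest the present ones, or None.
- bot.state(): the state.
- bot.capture(name): name is "side" or "top"; returns a dict with "pixels" (480x640x3 uint8, red, green, blue), "depth" (480x640 float32, m along the optical axis (not along the pixel's ray), 0 where there is no reading), "intrinsics" (3x3 intrinsics, pixels), "dist" ([k1, k2, p1, p2, k3] as OpenCV has them; the pictures are not rectified), "position" and "rotation" of the camera in the world. Camera axes: x right, y down, z forward; pixel columns grow to the right and rows downward; lengths in m; the calibration is good to about 2 mm. A picture is of the moment at which its call begins.
A pose or a line that the arm cannot do raises bot.MotionError and nothing moves.
- bot.job_done(): hands the job in; it is judged then, once.
Trained networks look in the newest picture that a camera, given by its name, has taken for a name from the list of things; names that differ only in an ending like _2 or _b are one class to them, and where a whole thing is asked for, a point or a joint stands for the part that bears it (a point fixed in the world has none). Each returns a list of dicts, best first, with "score" (0 to 1); they miss things now and then, are a little off and sometimes report something else, mostly with a low value. They report only what shows in the picture. A call takes as long as a camera call. They do not tell look-alikes from the thing itself.
- bot.boxes_of(camera, thing): "extent" ([left, top, right, bottom] in pixels, round what is visible of it).
The state is a dict: "clock": time; "q": joint angles; "joint_velocities": joint speeds; "joint_torque": joint torques, N m; "eef_pos": TCP position; "eef_rot": TCP orientation; "wrist_force": force on the tool from outside, world axes, zero at the start; "ft_torque": the same for the moment, N m; "opening": finger opening in m; "grasp_force": force on a finger pad.
Only numpy, scipy, OpenCV 4.12 (cv2) and the standard library are available. Lean on these libraries where they do the work, as an engineer would, in place of code of your own. Each camera call takes 0.05 s, during which the arm holds its last target. There are 200 camera calls.

## Working session

There is one attempt and no reset: what is moved stays moved. The work goes in short steps, each a Python script; the robot and the scene stay as the last script left them, time stands still between calls to the robot, and variables do not carry over. Pictures are saved under pics/ and viewed, at most 10 in all, crops included, and the job is handed in when it is done.

```bash
mkdir -p pics; ls
cat > h.py <<'E'
import numpy as np, cv2
from plant import bot
def cloud(c):
    h,w=c["depth"].shape
    uv=np.stack(np.meshgrid(np.arange(w),np.arange(h)),-1).reshape(-1,1,2).astype(np.float64)
    n=cv2.undistortPoints(uv,np.array(c["intrinsics"]),np.array(c["dist"])).reshape(h,w,2)
    d=c["depth"][...,None]
    P=np.concatenate([n*d,d],-1)@np.array(c["rotation"]).T+np.array(c["position"])
    P[c["depth"]==0]=np.nan
    return P
E
python3 - <<'E'
from h import *
for n in ("top","side"):
    c=bot.capture(n); np.savez(f"{n}.npz",**{k:np.array(v) for k,v in c.items()})
    cv2.imwrite(f"pics/{n}0.png",c["pixels"][...,::-1])
    print(n,np.round(c["position"],3),np.round(c["rotation"],2).tolist())
    for t in "scanner scanner_window pad bin_deep label_deep bin_shallow barrel duck plier".split():
        print(t,[(np.round(b["extent"]).astype(int).tolist(),round(b["score"],2)) for b in bot.boxes_of(n,t)])
print(bot.hold_point_z,bot.state()["clock"])
E
```

```text
pics
top [0.391 0.094 1.479] [[0.02, -1.0, 0.05], [-1.0, -0.01, 0.03], [-0.03, -0.05, -1.0]]
scanner [([131, 264, 163, 316], 0.83), ([218, 235, 264, 299], 0.8), ([416, 288, 484, 324], 0.63), ([208, 224, 273, 307], 0.35)]
scanner_window []
pad [([206, 223, 272, 307], 0.86), ([281, 133, 345, 214], 0.61)]
bin_deep [([487, 244, 515, 266], 0.69)]
label_deep [([430, 177, 462, 197], 0.83)]
bin_shallow [([278, 133, 341, 213], 0.75)]
barrel [([485, 241, 516, 269], 0.77)]
duck [([210, 141, 232, 194], 0.83)]
plier [([357, 216, 391, 286], 0.86)]
side [0.223 1.106 1.25 ] [[-0.96, -0.21, 0.17], [-0.27, 0.73, -0.63], [0.01, -0.65, -0.76]]
scanner [([320, 279, 387, 340], 0.83), ([409, 145, 446, 195], 0.68), ([345, 239, 385, 266], 0.66), ([324, 387, 383, 429], 0.56)]
scanner_window [([214, 290, 268, 319], 0.21)]
pad [([307, 294, 398, 354], 0.82)]
bin_deep [([266, 115, 336, 174], 0.93)]
label_deep [([321, 130, 335, 153], 0.68)]
bin_shallow [([240, 199, 321, 264], 0.71)]
barrel [([382, 120, 399, 144], 0.89)]
duck [([214, 289, 265, 317], 0.66)]
plier [([338, 192, 404, 223], 0.92)]
-0.0187 1.0
```

View pics/top0.png

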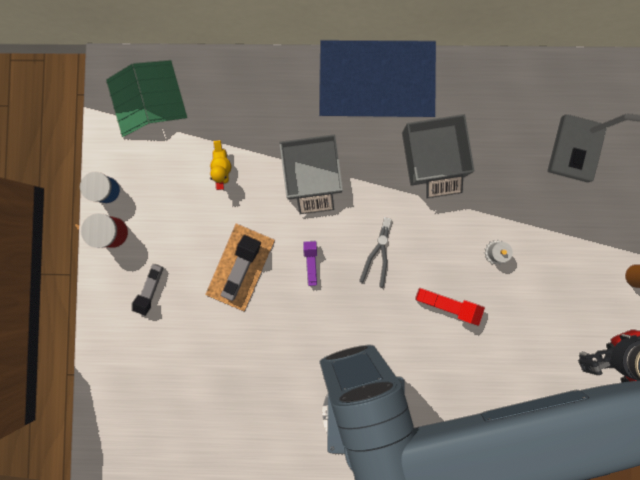

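View pics/side0.png

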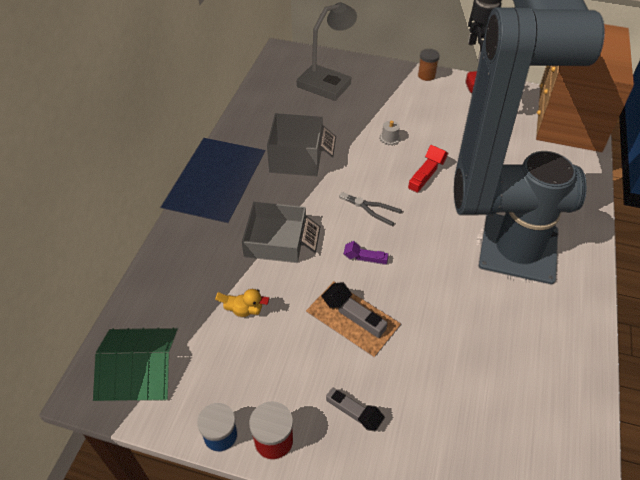

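The top view shows the pad with the grey scanner on it at about (240,265), head up-right. The bins are at (312,168) and (438,148), the barrel at (499,253), the duck at (220,165) and the plier at (380,252). A smaller grey scanner lies off the pad at (148,290), with purple and red ones as decoys. Next I'll fit poses from depth.

```bash
cat > fit.py <<'E'
from h import *
def load(n): return dict(np.load(f"{n}.npz"))
def rect(p):
    (c,s,a)=cv2.minAreaRect((p*1000).astype(np.float32)); b=cv2.boxPoints((c,s,a))
    return np.round(c,1),np.round(s,1),round(a,1)
def pts(n,box,zlo,zhi):
    c=load(n);P=cloud(c);l,t,r,b=box
    Q=P[t:b,l:r].reshape(-1,3);C=c["pixels"][t:b,l:r].reshape(-1,3).astype(int)
    m=(Q[:,2]>zlo)&(Q[:,2]<zhi);return Q[m],C[m]
E
python3 - <<'E'
from fit import *
T=cloud(load("top"))
for n,u,v in (("table",330,320),("table",180,220)): print(n,T[v,u].round(4))
# bins
for nm,box in (("left",(270,125,350,220)),("right",(395,108,480,202))):
    Q,C=pts("top",box,0.02,0.2); zm=np.percentile(Q[:,2],98); print(nm,"top z",zm.round(3))
    R=Q[(abs(Q[:,2]-zm)<.008)]; print(" rim",len(R),rect(R[:,:2]))
    W=cv2.convexHull((R[:,:2]*1000).astype(np.float32)); print(" hull area",cv2.contourArea(W))
# label: both cams
for cam,box in (("top",(420,172,470,202)),("side",(318,122,342,160))):
    Q,C=pts(cam,box,0.045,0.11); w=(C.min(1)>150)
    R=Q[w]; 
    if len(R)>5:
        lo,hi=R.min(0),R.max(0); u,s,vt=np.linalg.svd(R-R.mean(0)); print(cam,"label",len(R),R.mean(0).round(4),lo.round(3),hi.round(3),vt[2].round(3),s.round(3))
# scanner & pad
for cam,box in (("top",(200,215,280,315)),("side",(300,270,405,360))):
    Q,C=pts(cam,box,-0.01,0.1)
    cork=(C[:,0]-C[:,2]>40)&(Q[:,2]<0.015); print(cam,"cork",cork.sum(),rect(Q[cork][:,:2]),np.median(Q[cork][:,2]).round(4))
    h=Q[(Q[:,2]>0.025)&(Q[:,2]<.048)];hd=Q[Q[:,2]>0.055]
    print(" scan>25mm",rect(Q[Q[:,2]>0.025][:,:2])," handle",rect(h[:,:2]),np.median(h[:,2]).round(4)," head",rect(hd[:,:2]),np.median(hd[:,2]).round(4))
# barrel
for cam,box in (("top",(475,230,525,280)),("side",(375,112,406,150))):
    Q,C=pts(cam,box,0.04,0.08)
    print(cam,"barrel",rect(Q[:,:2]),Q[:,2].max().round(4),np.median(Q[:,2]).round(4)); a=Q[Q[:,2]>.058]; print(" arbor",len(a),a.mean(0).round(4)); 
    Q,C=pts(cam,box,0.01,0.08); print(" all",rect(Q[:,:2]))
E
```

```text
table [ 0.2341  0.0933 -0.0007]
table [ 0.4845  0.4861 -0.0036]
left top z 0.065
 rim 371 (array([614.8, 147.1]), array([153.4, 140. ]), 8.2)
 hull area 20520.470247616293
right top z 0.11
 rim 445 (array([ 660.6, -163.9]), array([144.5, 141.8]), 9.5)
 hull area 20051.197749206563
top cork 2255 (array([365.7, 327.7]), array([113.6, 203.3]), 68.1) 0.0055
 scan>25mm (array([365.6, 324.6]), array([ 51.2, 165.4]), 65.6)  handle (array([364. , 321.2]), array([ 49.5, 165.4]), 68.3) 0.0406  head (array([412.5, 303.4]), array([50.5, 44. ]), 70.5) 0.0633
side cork 2004 (array([367.8, 326.1]), array([118.8, 205.7]), 68.3) 0.0043
 scan>25mm (array([363.3, 324.5]), array([ 55.1, 166.7]), 68.1)  handle (array([363.3, 323.1]), array([ 50.1, 167.5]), 70.8) 0.0389  head (array([409.9, 305.2]), array([53.8, 38.8]), 69.6) 0.0627
top barrel (array([ 414.6, -325.4]), array([46.9, 49.9]), 1.0) 0.0709 0.0506
 arbor 26 [ 0.4152 -0.3254  0.0657]
 all (array([ 411.6, -338.3]), array([95.6, 87.8]), 78.5)
side barrel (array([ 414.8, -322.5]), array([49.4, 55.4]), 2.7) 0.0677 0.0489
 arbor 15 [ 0.4142 -0.3243  0.0634]
 all (array([ 412.1, -321.7]), array([54.2, 59.3]), 6.1)
```

Run:
```python
from fit import *
T=cloud(load("top")); S=cloud(load("side"))
print("px445,187",T[187,445].round(4))
B=np.array([.6606,-.1639])
for yaw in (9.5,):
    pass
Q=np.concatenate([pts("top",(395,108,480,202),0.02,0.15)[0]])
def loc(Q,c,yaw):
    a=np.radians(yaw);R=np.array([[np.cos(a),-np.sin(a)],[np.sin(a),np.cos(a)]]);return np.c_[(Q[:,:2]-c)@R,Q[:,2]]
for cam,box in (("top",(395,108,480,202)),("side",(260,105,345,180))):
    Q,_=pts(cam,box,0.02,0.15); L=loc(Q,B,9.5)
    p=L[(L[:,0]<-.076)&(L[:,0]>-.13)&(abs(L[:,1])<.06)]
    A=np.c_[p[:,0],p[:,1],np.ones(len(p))]
    for _ in range(4):
        k=np.linalg.lstsq(A,p[:,2],rcond=None)[0]; r=abs(A@k-p[:,2]); A,p=A[r<.004],p[r<.004]
    print(cam,"plate",len(p),"z=ax+by+c",k.round(4),"z at -.093:",(k@[-.093,0,1]).round(4),p.min(0).round(4),p.max(0).round(4), rect(p[:,:2]))
    rim=L[abs(L[:,2]-.106)<.006]; print(" rim loc",np.percentile(rim[:,:2],[1,99],axis=0).round(4).tolist())
    for lo,hi,ax in ((-.06,.06,0),):
        f=rim[(rim[:,0]<-.055)&(abs(rim[:,1])<.055)]; b=rim[(rim[:,0]>.055)&(abs(rim[:,1])<.055)];l=rim[(rim[:,1]>.055)&(abs(rim[:,0])<.055)];r=rim[(rim[:,1]<-.055)&(abs(rim[:,0])<.055)]
        for nm,q,i in (("front",f,1),("back",b,1),("left",l,0),("right",r,0)):
            if len(q)>8: k=np.polyfit(q[:,i],q[:,1-i],1); print("  ",nm,len(q),"angle",np.degrees(np.arctan(k[0])).round(2),"at",k[1].round(4))
# scanner axis from handle tops
for cam,box in (("top",(200,215,280,315)),("side",(300,270,405,360))):
    Q,_=pts(cam,box,0.028,0.1); L=loc(Q,np.array([.3645,.3240]),-22)
    h=L[(L[:,0]<.02)&(L[:,0]>-.08)]
    xs=np.arange(-.075,.02,.01); mid=[[x+.005,np.percentile(h[(h[:,0]>=x)&(h[:,0]<x+.01)][:,1],[4,96]).mean()] for x in xs if ((h[:,0]>=x)&(h[:,0]<x+.01)).sum()>4]
    k=np.polyfit(*np.array(mid).T,1)
    hd=L[L[:,2]>.055]
    print(cam,"scan yaw corr",np.degrees(k[0]).round(2),k[1].round(4),"x ext",L[:,0].min().round(4),L[:,0].max().round(4),"head",np.percentile(hd[:,:2],[2,98],axis=0).round(4).tolist(),"handle w",np.percentile(h[:,1],[3,97]).round(4))
```

```text
px445,187 [ 0.5694 -0.1825  0.0725]
top plate 453 z=ax+by+c [1.0445 0.0042 0.173 ] z at -.093: 0.0759 [-0.111  -0.0455  0.0552] [-0.0761  0.0444  0.0968] (array([-93.5,  -0.5]), array([35. , 89.9]), 0.1)
 rim loc [[-0.0685, -0.0706], [0.0719, 0.0706]]
   front 89 angle -0.04 at -0.0666
   back 95 angle -0.13 at 0.0694
   left 90 angle 0.01 at 0.0682
   right 104 angle 0.04 at -0.0676
side plate 223 z=ax+by+c [1.0014 0.0105 0.1675] z at -.093: 0.0744 [-0.1108 -0.0456  0.0549] [-0.0762  0.0487  0.0942] (array([-93.3,   1.4]), array([34.6, 94.2]), 0.3)
 rim loc [[-0.0682, -0.0718], [0.0724, 0.0758]]
   front 42 angle -0.38 at -0.0662
   back 47 angle -0.12 at 0.0697
   left 91 angle 0.11 at 0.0704
   right 78 angle 0.32 at -0.0663
top scan yaw corr -0.57 -0.0011 x ext -0.0821 0.0833 head [[0.0338, -0.0255], [0.0703, 0.0221]] handle w [-0.0167  0.0154]
side scan yaw corr -1.32 0.0015 x ext -0.0847 0.082 head [[0.0334, -0.0251], [0.067, 0.0247]] handle w [-0.0143  0.0182]
```

```bash
cat >> h.py <<'E'
def ori(yaw,s=1):   # tool down, tool x along s*(yaw)
    a=np.radians(yaw);x=s*np.array([np.cos(a),np.sin(a),0]);z=np.array([0,0,-1.]);return np.c_[x,np.cross(z,x),z]
def ax(yaw): a=np.radians(yaw);return np.array([np.cos(a),np.sin(a),0])
SY,BY=-22.8,9.5
SO=np.array([.3567,.3275,.005]); G=.004; GZ=.005   # scanner origin, grip x, TCP height above its underside
BIN=np.array([.662,-.1638,0]); LAB=BIN-.093*ax(BY)+[0,0,.076]
BAR=np.array([.4148,-.3245,0])
PICK=SO+G*ax(SY)+[0,0,GZ]
WIN=LAB+.08*np.sqrt(.5)*(-ax(BY)+[0,0,1])
SCAN=WIN-.078*ax(BY)-[0,0,.020]+G*ax(BY)+[0,0,GZ]
E
python3 - <<'E'
from h import *
print(PICK.round(4),LAB.round(4),SCAN.round(4))
for s in (1,-1):
    for p,y in ((PICK,SY),(SCAN,BY),(BIN+[0,0,.045],BY),(BIN+[0,0,.2],BY),(SCAN+[0,0,.1],BY)):
        q=bot.inverse_kinematics(p,ori(y,s)); print(s,None if q is None else np.round(q,0))
s=1 if bot.inverse_kinematics(PICK,ori(SY,1)) is not None else -1
bot.goto(PICK+[0,0,.13],ori(SY,s)); bot.movel(PICK,.12)
bot.set_gripper(0.0); st=bot.state(); print(s,st["opening"],st["grasp_force"],st["wrist_force"],st["clock"])
bot.movel(PICK+[0,0,.15],.12)
st=bot.state(); print(st["opening"],st["wrist_force"],st["ft_torque"],st["clock"])
c=bot.capture("side"); cv2.imwrite("pics/lift.png",cv2.resize(c["pixels"][150:390,240:560,::-1],(800,600)))
np.savez("lift.npz",**{k:np.array(v) for k,v in c.items()})
E
```

```text
[0.3604 0.3259 0.01  ] [ 0.5703 -0.1791  0.076 ] [ 0.4415 -0.2007  0.1176]
1 [  34.    1.  -22.   67.    0. -123.]
1 [-32.  -3. -13.  80.   0. 138.]
1 [-20.  28.  15.  77.   0. 151.]
1 [-20.  27.  31.  94.   0. 151.]
1 [-32.  -3.  -2.  91.   0. 138.]
-1 [ 34.   1. -22.  67.   0.  57.]
-1 [-32.  -3. -13.  80.   0. -42.]
-1 [-20.  28.  15.  77.   0. -29.]
-1 [-20.  27.  31.  94.   0. -29.]
-1 [-32.  -3.  -2.  91.   0. -42.]
1 0.033271609756350386 61.74614667892456 [-0.79157101 -0.52742799  2.02836281] 5.7667
0.03274045692506463 [ 0.52117131  0.12629891 -1.87228022] [-0.00298662  0.04492382 -0.00617949] 7.1667
```

View pics/lift.png

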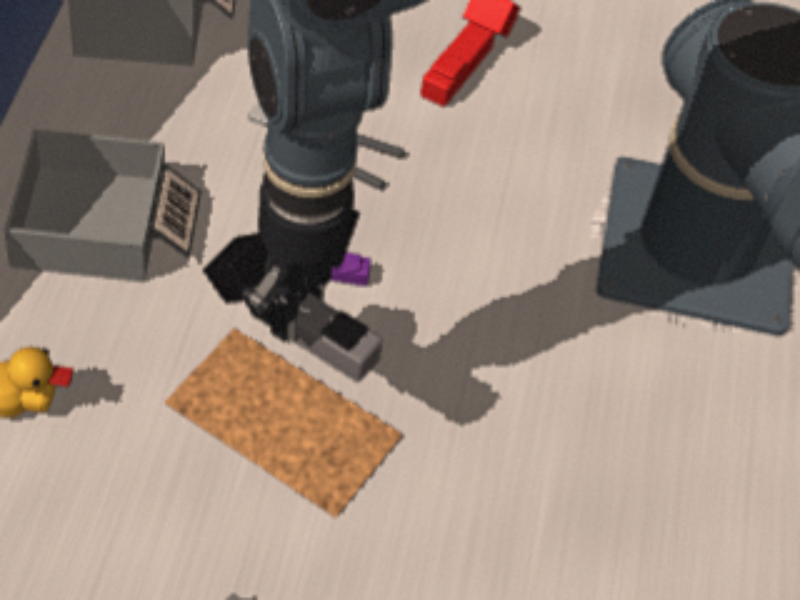

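The scanner is held level, with the pad clear beneath it. I'll move it above the label-reading pose, check the scanner's position in the hand, then go down.

Run:
```python
from fit import *
bot.goto(SCAN+[0,0,.1],ori(BY,1)); bot.movel(SCAN,.12); bot.dwell(.4)
st=bot.state(); e=np.array(st["eef_pos"]); print((e-SCAN).round(4),st["clock"],st["opening"])
for n in ("side","top"):
    c=bot.capture(n); np.savez("cur.npz",**{k:np.array(v) for k,v in c.items()})
    P=cloud(c).reshape(-1,3); o=SCAN-G*ax(BY)-[0,0,GZ]
    d=P-o; x=d@ax(BY); y=d@ax(BY+90); z=d[:,2]
    m=(x>-.1)&(x<-.03)&(abs(y)<.03)&(z>.015)&(z<.06); k=np.polyfit(x[m],z[m],1) if m.sum()>10 else None
    print(n,m.sum(),"tail x",np.sort(x[m])[:4].round(4) if m.any() else "", "y",np.percentile(y[m],[3,97]).round(4) if m.any() else "")
    t=m&(z>.028)&(abs(y)<.013); 
    if t.sum()>8: k=np.polyfit(x[t],z[t],1); print(" top pitch deg",np.degrees(k[0]).round(2),"z",z[t].mean().round(4))
    hh=(x>.03)&(x<.12)&(abs(y)<.035)&(z>.01)&(z<.075)
    if hh.sum()>8: print(" head",hh.sum(),np.percentile(x[hh],[2,98]).round(4),np.percentile(y[hh],[2,98]).round(4),z[hh].max().round(4))
    cv2.imwrite(f"pics/scan_{n}.png",c["pixels"][...,::-1])
im=cv2.imread("pics/scan_side.png")[80:260,220:460];cv2.imwrite("pics/scan_crop.png",cv2.resize(im,(800,600)))
```

```text
[ 0.0002 -0.0001  0.0004] 12.375 0.03321324497498927
side 211 tail x [-0.0732 -0.0729 -0.0728 -0.0728] y [-0.0118  0.0223]
 top pitch deg 9.67 z 0.0367
 head 445 [0.032  0.0899] [-0.0206  0.0306] 0.0682
top 135 tail x [-0.0644 -0.0623 -0.0621 -0.0599] y [-0.0039  0.0185]
 top pitch deg 2.75 z 0.04
 head 572 [0.0337 0.0906] [-0.0219  0.0263] 0.0719
```

View pics/scan_crop.png

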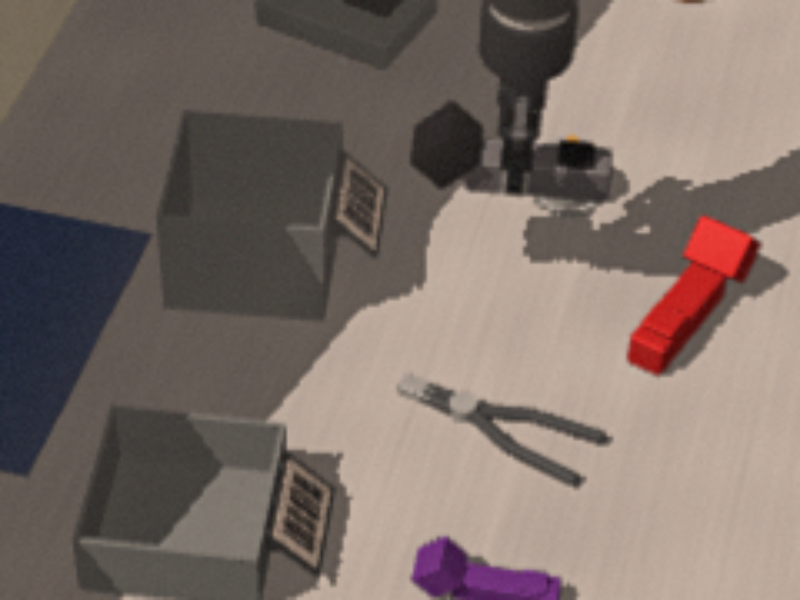

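The side crop shows the scanner head at about (447,145) facing the deep bin's label at about (362,203), with the handle roughly level. I'll check pitch and yaw more carefully before the hold.

Run:
```python
from fit import *
o=SCAN-G*ax(BY)-[0,0,GZ]
for n in ("side","top"):
    P=cloud(bot.capture(n)).reshape(-1,3); d=P-o; x=d@ax(BY); y=d@ax(BY+90); z=d[:,2]
    for nm,m in (("head",(x>.05)&(x<.088)&(abs(y-.003)<.02)&(z>.058)&(z<.08)),("tail",(x>-.078)&(x<-.03)&(abs(y-.003)<.014)&(z>.026)&(z<.05))):
        if m.sum()>10:
            A=np.c_[x[m],y[m],np.ones(m.sum())];b=z[m]
            for _ in range(4): k=np.linalg.lstsq(A,b,rcond=None)[0];r=abs(A@k-b);A,b=A[r<.003],b[r<.003]
            print(n,nm,len(b),"pitch,roll",np.degrees(np.arctan(k[:2])).round(1),"z mean",b.mean().round(4),"x",A[:,0].mean().round(3))
    for a in np.arange(-.08,-.02,.01):
        m=(x>a)&(x<a+.01)&(abs(y-.003)<.012)&(z>.02)&(z<.06)
        if m.sum()>3: print("  ",a.round(3),m.sum(),np.percentile(z[m],[20,50,80]).round(4))
```

```text
side head 34 pitch,roll [12.4  0.3] z mean 0.0618 x 0.061
side tail 72 pitch,roll [ 8.1 -5.5] z mean 0.0359 x -0.051
   -0.08 10 [0.0282 0.0305 0.032 ]
   -0.07 20 [0.0319 0.0339 0.0355]
   -0.06 25 [0.0341 0.0386 0.0402]
   -0.05 26 [0.0305 0.038  0.0397]
   -0.04 27 [0.0364 0.0374 0.039 ]
   -0.03 28 [0.0308 0.033  0.0362]
top head 87 pitch,roll [-8.1 -0.6] z mean 0.0629 x 0.062
top tail 63 pitch,roll [ 6.2 -0.8] z mean 0.0386 x -0.041
   -0.06 10 [0.0371 0.0395 0.0428]
   -0.05 32 [0.0365 0.0399 0.0414]
   -0.04 43 [0.0375 0.0398 0.0417]
   -0.03 23 [0.033  0.0354 0.0383]
```

The scanner is level within the noise: tail top about 34 mm, head about 63–66 mm. Now the hold, then putting it back.

Run:
```python
from h import *
bot.dwell(2.6)
bot.movel(SCAN+[0,0,.1],.15)
bot.goto(PICK+[0,0,.1],ori(SY,1))
bot.movel(PICK+[0,0,.01],.1)
bot.dwell(.2)
print("contact",bot.movel(PICK-[0,0,.002],.02,contact_N=2.5)); st=bot.state(); print(st["eef_pos"]-PICK,st["wrist_force"],st["clock"])
bot.set_gripper(.06); bot.dwell(.1)
bot.set_gripper(.085); bot.movel(PICK+[0,0,.16],.15); print(bot.state()["clock"])
q=BIN-[0,0,0]
bot.goto(BAR+[0,0,.15],ori(BY,1)); print(bot.state()["clock"])
for n in ("side","top"):
    c=bot.capture(n); np.savez(n+"2.npz",**{k:np.array(v) for k,v in c.items()}); cv2.imwrite(f"pics/{n}2.png",c["pixels"][...,::-1])
```

```text
contact True
[0.00011487 0.0001079  0.00053235] [ 0.46673248 -0.26879818  4.28616165] 21.5083
23.5833
27.1833
```

View pics/side2.png

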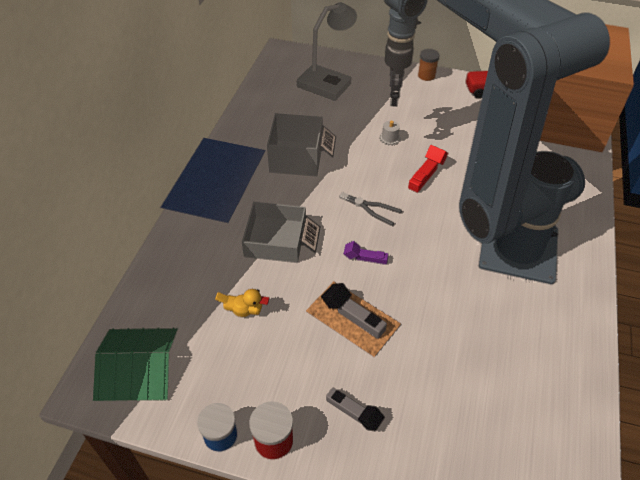

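The scanner lies flat on its pad at about (352,310), as it did before. The gripper is above the barrel at (390,131). Next is the barrel.

Run:
```python
from h import *
hit=bot.movel(BAR+[0,0,.016],.1,contact_N=8); print("hit",hit,bot.state()["eef_pos"],bot.state()["wrist_force"])
if hit: raise SystemExit
bot.set_gripper(0); st=bot.state(); print(st["opening"],st["grasp_force"])
bot.movel(BAR+[0,0,.2],.15); st=bot.state(); print(st["opening"],st["wrist_force"],st["clock"])
if not .045<st["opening"]<.055: raise SystemExit
bot.goto(BIN+[0,0,.2],ori(BY,1))
hit=bot.movel(BIN+[0,0,.045],.1,contact_N=8); st=bot.state(); print("hit",hit,st["eef_pos"],st["clock"])
if hit: raise SystemExit
bot.set_gripper(.066); bot.dwell(.3); bot.movel(BIN+[0,0,.2],.12)
bot.goto(np.array([.35,-.25,.25]),ori(BY,1)); bot.dwell(.3); print(bot.state()["clock"])
for n in ("side","top"):
    c=bot.capture(n); cv2.imwrite(f"pics/{n}3.png",c["pixels"][...,::-1])
im=np.hstack([cv2.imread("pics/top3.png")[90:390,120:520],cv2.imread("pics/side3.png")[90:390,200:600]]);cv2.imwrite("pics/end.png",im)
```

```text
hit False [ 0.41539508 -0.32507324  0.01690966] [-0.18253538  0.32154946  0.35489429]
0.0482835771591435 63.00900220870972
0.04879312171268688 [-0.38991809 -0.78210419 -3.78922729] 30.575
hit False [ 0.6627183  -0.16401402  0.04609685] 33.4083
37.0083
```

View pics/end.png

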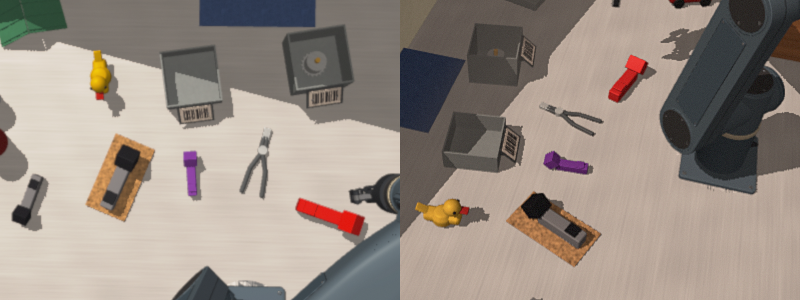

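The barrel stands in the deep bin (left panel, about (315,62)). The scanner is on its pad, the duck and plier haven't moved, and the arm is clear.

```bash
python3 -c "
from plant import bot
print(bot.job_done())"
```

```text
the job is handed in; nothing more can be done
None
```

The job is handed in at about 37 s of the 62 s allowed: I held the scanner on the deep bin's label for over two seconds, laid it back flat on its pad and put the barrel in the deep bin, with the duck and plier untouched.

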